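# Load the detergent cartridge into the dosing dock and lock it

### The job

The dishwasher's dosing dock is empty. Swing its locking lever open, lower the white detergent cartridge fully home into the pocket with its screw-cap end at the lever's pivot post, then swing the lever fully shut over the cartridge. Leave the steel milk pitcher, the tamper and the cup where they stand.

Things in the scene. Friction and masses are not known exactly. Their poses are not given: they have to be found in the camera images.
- dock: dosing dock fixed to the table: steel base plate 104 x 214 x 12 mm with a grey block 96 x 128 mm, top 44 mm above the table, holding a pocket 54 (x) x 100 (y) mm. Origin: centre of the underside, on the table. +x: the side with two brass hose barbs; +y: along the pocket towards the lever's pivot post (25 mm round, at y = 75 mm). A keeper post 98 mm tall stands at x = -15, y = -78 mm
- dock_seat (a point): centre of the pocket floor, 12 mm above the table (pocket 32 mm deep, mouth chamfered 5 mm); axes as the dock's. The seated cartridge's origin comes here, its y along the dock's y. A key bar 8 mm wide and 8 mm high crosses the floor at y = 20 mm
- dock_pivot (a point): on the vertical hinge axis of the locking lever, 94.5 mm above the table, at the lever bar's mid thickness
- dock_lever (a joint): angle of the locking lever, a level steel bar 18 mm wide, 10 mm thick, underside 89.5 mm above the table: 0 = fully shut, along the pocket against the keeper post; grows counterclockwise seen from above, out to the dock's +x side; 1.9 = stop. It stays where left (about 1 N at the knob moves it). Shut, it passes 2.5 mm above a fully seated cartridge
- lever_knob (a point): middle of the round upright black knob at the lever's end, 145 mm from the hinge axis; knob 19 mm diameter, 34 mm tall, from 99.5 to 133.5 mm above the table
- cartridge: loose white plastic block, 0.3 to 0.55 kg, standing upright: 50 (x) x 96 (y) mm, stepped. High part, 75 mm tall, from y = -48 to 18 mm; the low shoulder at the +y end is 48 mm tall with a grey screw cap 25 mm wide. A groove underneath at y = 20 mm, 13 mm wide, 10 mm deep, fits the dock's key bar, so it seats one way round only. Origin: centre of the underside
- cartridge_cap (a point): top centre of the cartridge's grey screw cap, 34 mm from its origin along +y
- cartridge_grip (a point): middle of the cartridge's high part, 60 mm above its underside, 13 mm from its origin along -y; 50 mm wide along the cartridge's x
- milk_pitcher: bystander: plain steel jug with a handle, 90 x 127 x 104 mm tall, origin at its underside
- tamper: bystander: coffee tamper, steel foot 58 mm across, black knob, 90 mm tall, origin at its underside
- cup: bystander: small green cup with a handle, 59 x 88 x 54 mm, origin at its underside
Not all that is in view belongs to the job. What is shaped like the cartridge but yellow is not meant.

How it is judged:
On the way, in this order (a step that is already met when the one before it is completed fails the run):
1. the lever is swung open, clear of the pocket (beyond 1.1 rad) (value of joint dock_lever above 1.1 rad), for 0.2 s.
2. the cartridge is fully down in the pocket, cap end at the pivot post (z of cartridge in the frame of dock_seat below 0.003 m and horizontal distance between cartridge and dock_seat below 0.006 m and y of cartridge_cap in the frame of dock_seat above 0.02 m), for 0.2 s.
At the end, for the whole second after the job is handed in: The cartridge rests upright (within 0.06 rad) in the pocket, its underside within 3 mm of the pocket floor and within 6 mm of its centre, cap end at the pivot post, and the lever is shut over it to within 0.1 rad; all at rest (all of step 2 and angle between cartridge's own z axis and vertical below 0.06 rad and value of joint dock_lever below 0.1 rad and linear speed of cartridge below 0.02 m/s); the robot touches nothing.
It fails at once if the milk pitcher is moved more than 40 mm (distance of milk_pitcher from where it was at the start of the episode above 0.04 m).
It fails at once if the tamper is moved more than 40 mm (distance of tamper from where it was at the start of the episode above 0.04 m).
It fails at once if the cup is moved more than 40 mm (distance of cup from where it was at the start of the episode above 0.04 m).
It also fails if it takes over 72 s, if anything falls off the work surface, if the arm or the gripper's body presses on something with over 40 N, if the wrist force passes 120 N, or if a joint passes its speed limit or range.

### The arm

A 6-joint arm with a two-finger parallel gripper is mounted at the origin on a cart in front of the work surface, level with it; the furniture and walls round the work are solid. World frame = base frame: x ahead of the robot, y to its left, z up, the work surface at z = 0. Lengths are in m, angles in rad, forces in N, time in s.
With the tool pointing down it reaches from about 0.3 to 0.775 m from the base axis. Payload 14.6 kg.
Tool frame: the origin (TCP) lies midway between the tips of the shut fingers; the grasp point (between the pads) lies 19 mm behind it (ctrl.pinch_z is the z of the grasp point in the tool frame, in m); z points along the fingers, y is the line along which they close (so a half turn about z gives the same grasp; the last joint's range is limited). The gripper opens to 94 mm and grips with 3 to 60 N. Pads are 16 mm wide; open, the fingers measure 119 mm over their backs; the gripper's body (75 mm by 177 mm) begins 78 mm behind the grasp point.
Start: joints at [-1.385, 0.3, 1.521, -0, 1.321, -0.067], TCP at [0.138, -0.533, 0.18] pointing down, gripper open.
Joint ranges: [-3.03, 3.03], [-0.79, 2.21], [0.23, 2.52], [-1.04, 4.18], [0, 3.07], [-2.55, 2.55]. Speed limits (rad/s): [2.22, 2.22, 2.57, 3.14, 3.14, 3.14].

### API

Orientations are given as [roll, pitch, yaw] about the fixed x, y, z axes, in that order (R = Rz(yaw) Ry(pitch) Rx(roll)).
In Python, from station import ctrl, camera, ticket gives the robot as it stands. The module is installed in compiled form; this text tells all that it offers.
- The arm moves only by the shell command python3 -m inch 'ROWS' [FORCE]. ROWS is text: rows parted by semicolons, each of 7 numbers parted by spaces: the opening, from -1 (shut) to 1 (fully open), then the shift along the tool's x, y, z in units of 0.03 m (1.0 is 0.03 m), then the turn, a rotation vector about the tool's x, y, z in units of 10 degrees (1.0 is 10 degrees). In form: grip dx dy dz rx ry rz; .... A call has 1 to 10 rows; each row shifts and turns the commanded pose from where the row before left it, along the tool's axes as they then stand; what a row does not reach is not made up. A row lasts 1/8 s, in which the tool goes at most 62.5 mm and 10.7 degrees, less where a joint would pass 70% of its speed; a pose out of reach is approached as far as the arm can. A call with a number of a shift or a turn outside -1 to 1 is refused whole. A call with a gripper value outside its range is refused whole. The fingers move at their own pace and stop on an object; FORCE is the grip in N (left out, the last holds). Time passes only in rows, so rows that do not move let the fingers close. It gives the time, the measured TCP pose, the force, the opening and the grip force at its end, in the units of the state.
- ctrl.get_obs(): the state, without advancing time (a new reading comes with each control period).
- camera(name): name is "scene" or "top"; returns a dict with "img" (400x640x3 uint8, blue, green, red), "range_z" (400x640 float32, m along the optical axis (not along the pixel's ray), 0 where there is no reading), "intrinsics" (3x3 intrinsics, pixels), "view" (4x4, takes a point from world to camera coordinates). Camera axes: x right, y down, z forward; pixel columns grow to the right and rows downward; lengths in m; the calibration is good to about 2 mm. A picture is of the moment at which its call begins.
- ticket.hand_in(): hands the job in; it is judged then, once.
The state is a dict: "time_s": time; "qpos": joint angles; "joint_vel": joint speeds; "tau": joint torques, N m; "ee_pos": TCP position; "eef_rot": TCP orientation; "force": force on the tool from outside, world axes, zero at the start; "moment": the same for the moment, N m; "grip_width": finger opening in m; "grip_force": force on a finger pad.
Only numpy, scipy, OpenCV 4.12 (cv2) and the standard library are available. Lean on these libraries where they do the work, as an engineer would, in place of code of your own. Each camera call takes 0.05 s, during which the arm holds its last target. There are 200 camera calls.

## Working session

There is one attempt and no reset: what is moved stays moved. The work goes in short steps, Python scripts to look and compute and a shell command to move; the robot and the scene stay as the last step left them, time stands still between calls to the robot, and variables do not carry over. Pictures are saved under pics/ and viewed, at most 10 in all, crops included, and the job is handed in when it is done.

```bash
mkdir -p pics
python3 - <<'E'
from station import ctrl,camera
import cv2,numpy as np
for n in ("scene","top"):
    c=camera(n); cv2.imwrite(f"pics/{n}0.png",c["img"]); np.savez(f"{n}0.npz",**c)
    print(n,c["intrinsics"].tolist(),np.round(c["view"],3).tolist())
print(ctrl.get_obs(),ctrl.pinch_z)
E
```

```text
scene [[399.0303935408906, 0.0, 312.4164500728544], [0.0, 399.0303935408906, 195.73374068734225], [0.0, 0.0, 1.0]] [[-0.782, -0.623, 0.003, 0.42], [-0.335, 0.416, -0.846, 0.238], [0.526, -0.662, -0.534, 0.979], [0.0, 0.0, 0.0, 1.0]]
top [[378.92090459403795, 0.0, 317.9191862722311], [0.0, 378.92090459403795, 195.37950053591862], [0.0, 0.0, 1.0]] [[0.008, -1.0, -0.014, 0.022], [-0.995, -0.006, -0.099, 0.532], [0.099, 0.015, -0.995, 1.075], [0.0, 0.0, 0.0, 1.0]]
{'time_s': 0.1, 'qpos': array([-1.38459916e+00,  3.00385668e-01,  1.52147525e+00, -4.66020834e-06,
        1.32068810e+00, -6.66414623e-02]), 'joint_vel': array([-0.0026668 , -0.00036564, -0.00319337,  0.00055205,  0.00043696,
        0.00083009]), 'tau': array([ 1.45580070e-03, -5.32646549e+01, -3.53282619e+01,  7.10033672e-02,
        2.34873604e-02, -6.36949471e-05]), 'ee_pos': array([ 0.13751394, -0.53228569,  0.17987797]), 'eef_rot': array([-3.14063811e+00, -5.91825271e-05,  2.52839754e-01]), 'force': array([-0.05213217, -0.44491367,  1.18871783]), 'moment': array([-0.01351656,  0.05329129,  0.02714246]), 'grip_force': 0.0, 'grip_width': 0.09394342248934927} -0.0188
```

View pics/scene0.png

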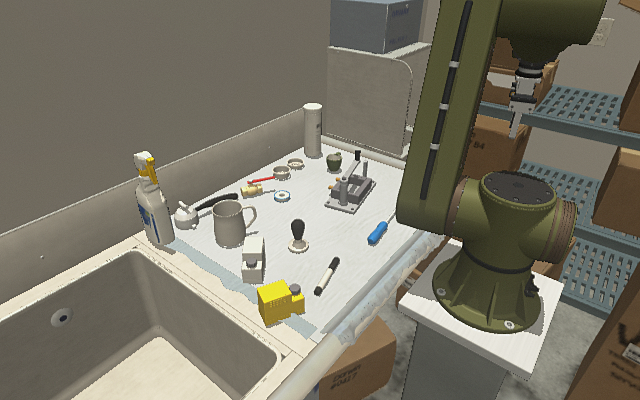

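View pics/top0.png

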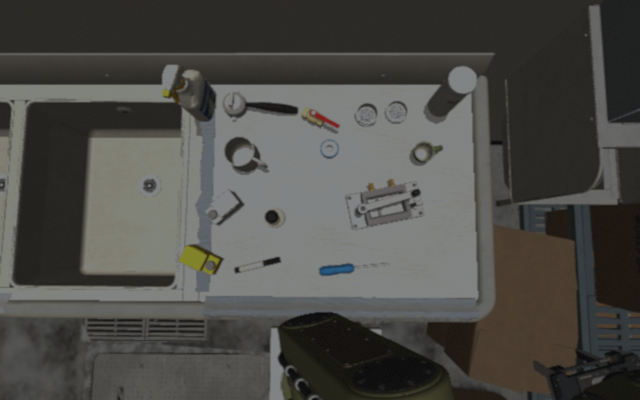

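Scene picture: the dock is at (350,190), the white block at (254,258), the yellow block at (280,300), the tamper at (298,235) and the pitcher at (230,222). Top picture: the dock is at (385,203) with its barbs at (371,186) and (390,183), the pivot at (360,210) and the knob at (415,192). The white block is at (225,207), yellow (201,259), pitcher (241,155), tamper (275,217), cup (423,152).

Cartridge candidates in the top view: white block (225,207) and yellow block (201,259). The white one fits, because the yellow one is excluded by the text. I'll confirm with an enlarged crop.

```bash
cat > h.py <<'E'
import numpy as np,cv2
def load(n,i=0): return dict(np.load(f"{n}{i}.npz"))
def cloud(c):
    K=c["intrinsics"];V=c["view"];z=c["range_z"]
    v,u=np.mgrid[:400,:640]
    P=np.stack([(u-K[0,2])/K[0,0]*z,(v-K[1,2])/K[1,1]*z,z],-1)
    return (P-V[:3,3])@V[:3,:3]
def ray(c,u,v,zp):
    K=c["intrinsics"];V=c["view"]
    d=np.linalg.solve(K,[u,v,1.])@V[:3,:3]; o=-V[:3,:3].T@V[:3,3]
    return o+d*(zp-o[2])/d[2]
E
python3 - <<'E'
from h import *
t=load("top");s=load("scene")
a=cv2.resize(t["img"][180:285,170:290],None,fx=4,fy=4,interpolation=2)[:400,:400]
b=cv2.resize(t["img"][165:245,335:435],None,fx=4,fy=4,interpolation=2)
c1=cv2.resize(s["img"][225:325,225:325],None,fx=4,fy=4)[:300,:400]
d=cv2.resize(s["img"][140:215,310:410],None,fx=4,fy=4)
im=np.zeros((600,800,3),np.uint8)
im[:300,:400]=np.clip(a[:300]*1.5,0,255);im[:300,400:]=np.clip(b[:300]*1.5,0,255);im[300:,:400]=c1;im[300:,400:]=d
cv2.imwrite("pics/crop.png",im)
P=cloud(t); 
for n,u,v in [("wh",220,203),("cap",214,212),("ycap",209,266),("tamp",275,217),("knob",415,192),("pivot",360,210),("pitch",236,150),("cup",423,152),("table",320,200)]: print(n,np.round(P[v,u],3),t["img"][v,u])
E
```

```text
wh [0.504 0.298 0.075] [133 132 129]
cap [0.479 0.317 0.063] [85 87 89]
ycap [0.329 0.325 0.064] [87 87 91]
tamp [0.465 0.142 0.089] [21 24 23]
knob [ 0.531 -0.23   0.133] [36 36 37]
pivot [ 0.485 -0.089  0.1  ] [118 117 115]
pitch [0.669 0.274 0.005] [91 94 96]
cup [ 0.666 -0.286  0.005] [131 131 128]
table [ 0.521  0.02  -0.003] [132 132 130]
```

View pics/crop.png

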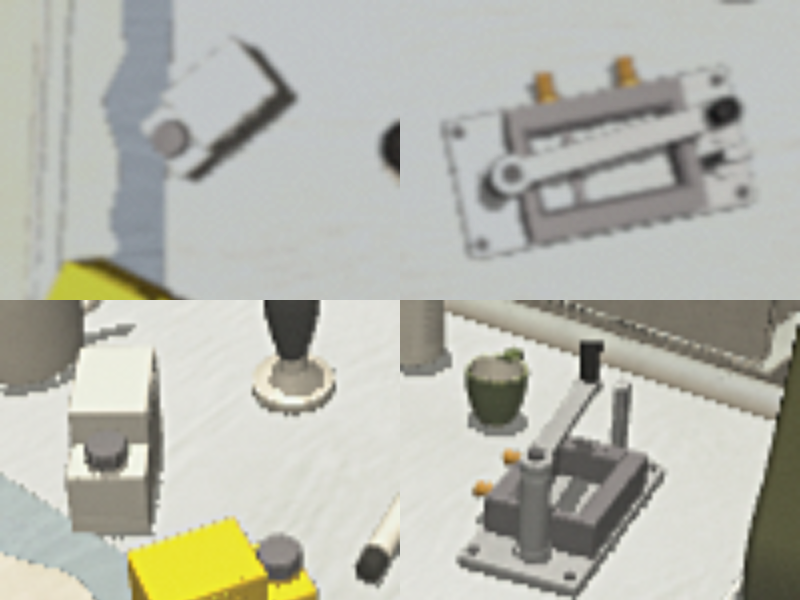

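The crop confirms it: the white block has its grey cap at the lower left (crop (170,137)) and stands next to the yellow one. The dock's barbs face up in the image, the pivot is on the left, and the knob is on the right, resting near shut. Next I'll take accurate poses from both views.

```bash
cat > m.py <<'E'
from h import *
def rect(P,lo,hi,x0,x1,y0,y1):
    m=(P[...,2]>lo)&(P[...,2]<hi)&(P[...,0]>x0)&(P[...,0]<x1)&(P[...,1]>y0)&(P[...,1]<y1)
    Q=P[m]; r=cv2.minAreaRect(Q[:,:2].astype(np.float32)*1000)
    return len(Q),np.round(np.mean(Q,0)*1000,1),np.round(np.median(Q[:,2])*1000,1),[np.round(x,1) for x in r]
if __name__=="__main__":
  for n in("top","scene"):
    P=cloud(load(n)); print(n)
    print("cart high",rect(P,.069,.081,.4,.6,.22,.37))
    print("cap",rect(P,.058,.0665,.4,.53,.27,.37))
    print("should",rect(P,.043,.052,.4,.53,.27,.37))
    print("block",rect(P,.039,.049,.4,.6,-.3,0))
    print("base",rect(P,.008,.016,.4,.6,-.35,0))
    print("lever",rect(P,.095,.105,.4,.6,-.22,0))
    print("pivotregion",rect(P,.095,.107,.4,.6,-.105,0))
    print("knob",rect(P,.12,.138,.4,.6,-.3,0))
    print("tamper",rect(P,.03,.1,.4,.55,.08,.2)); print("pitcher",rect(P,.03,.12,.55,.75,.12,.36)); print("cup",rect(P,.03,.07,.55,.75,-.36,-.2))
    print("yellow",rect(P,.03,.09,.25,.42,.25,.45))
E
python3 m.py
```

```text
top
cart high (422, array([504. , 286.9,  73.9]), np.float64(73.9), [array([504.2, 287.3]), array([51. , 65.9]), np.float64(40.3)])
cap (74, array([472.7, 320.5,  62.1]), np.float64(61.9), [array([472.2, 305.1]), array([25.5, 65.9]), np.float64(0.1)])
should (86, array([471.2, 319.6,  47.1]), np.float64(46.9), [array([484.6, 310.5]), array([49.6, 64. ]), np.float64(39.3)])
block (722, array([ 505.1, -168.8,   42.7]), np.float64(42.7), [array([ 504.8, -163.5]), array([ 95.7, 165.1]), np.float64(11.8)])
base (1050, array([ 498.3, -157.6,   11.3]), np.float64(11.1), [array([ 505.5, -167.8]), array([103.7, 213.9]), np.float64(11.8)])
lever (351, array([ 506.3, -148.3,   98.8]), np.float64(98.7), [array([ 505.2, -151.4]), array([ 25.4, 144.7]), np.float64(15.1)])
pivotregion (73, array([489.9, -93.3,  99.9]), np.float64(99.6), [array([489.4, -92.6]), array([24.7, 23.3]), np.float64(4.5)])
knob (44, array([ 531.6, -232.3,  131.1]), np.float64(131.9), [array([ 531.7, -232.4]), array([16.7, 15.8]), np.float64(89.1)])
tamper (148, array([467. , 154. ,  84.2]), np.float64(85.5), [array([467.1,
[... 1269 characters left out ...]
 [array([487.9, -92.3]), array([25.4, 21.2]), np.float64(13.7)])
knob (29, array([ 530.2, -232.9,  130.6]), np.float64(131.6), [array([ 529.9, -232.7]), array([17.2, 20.6]), np.float64(29.1)])
tamper (232, array([461.7, 159.6,  71.6]), np.float64(76.0), [array([464.3, 156.5]), array([35.6, 29. ]), np.float64(70.7)])
pitcher (1207, array([638.3, 242.8,  72.8]), np.float64(74.5), [array([647.3, 231.6]), array([ 89.4, 113.1]), np.float64(5.7)])
cup (179, array([ 657.8, -279.8,   45.5]), np.float64(45.9), [array([ 634.8, -250. ]), array([ 56.1, 154.8]), np.float64(40.3)])
yellow (1211, array([340.2, 367.1,  62.1]), np.float64(65.5), [array([346.4, 355.4]), array([96. , 52.5]), np.float64(64.0)])
```

```bash
cat > go.py <<'E'
import sys,numpy as np
from station import ctrl
from scipy.spatial.transform import Rotation as R
def go(x,y,z,yawdeg):
    o=ctrl.get_obs(); r=R.from_euler("xyz",o["eef_rot"]); d=np.array([x,y,z])-o["ee_pos"]
    T=R.from_euler("xyz",[np.pi,0,np.radians(yawdeg)])
    print("t",o["time_s"],"pos",np.round(o["ee_pos"],4),"rot",np.round(np.degrees(o["eef_rot"]),2),"F",np.round(o["force"],1),"w",round(o["grip_width"],4),"gf",o["grip_force"],"q6",round(o["qpos"][5],2))
    print("units first-translate",np.round(r.inv().apply(d)/.03,2),"then turn",np.round(np.degrees((r.inv()*T).as_rotvec())/10,2),"| if turned first",np.round(T.inv().apply(d)/.03,2))
go(*map(float,sys.argv[1:5]))
E
python3 go.py .531 -.2325 .18 106.8
```

```text
t 0.1 pos [ 0.1375 -0.5323  0.1799] rot [-179.95   -0.     14.49] F [-0.1 -0.4  1.2] w 0.0939 gf 0.0 q6 -0.07
units first-translate [15.2  -6.39  0.  ] then turn [-0.   -0.   -9.23] | if turned first [ 5.78 15.44 -0.  ]
```

```bash
python3 -m inch '1 .95 -.4 0 0 0 0;1 .95 -.4 0 0 0 0;1 .95 -.4 0 0 0 0;1 .95 -.4 0 0 0 0;1 .95 -.4 0 0 0 0;1 .95 -.4 0 0 0 0;1 .95 -.4 0 0 0 0;1 .95 -.4 0 0 0 0;1 .95 -.4 0 0 0 0;1 .95 -.4 0 0 0 0' 5
python3 -m inch '1 .95 -.4 0 0 0 0;1 .95 -.4 0 0 0 0;1 .95 -.4 0 0 0 0;1 .95 -.4 0 0 0 0;1 .95 -.4 0 0 0 0;1 .95 -.4 0 0 0 0;1 0 0 0 0 0 -.9;1 0 0 0 0 0 -.9;1 0 0 0 0 0 -.9;1 0 0 0 0 0 -.9' 
python3 -m inch '1 0 0 0 0 0 -.9;1 0 0 0 0 0 -.9;1 0 0 0 0 0 -.9;1 0 0 0 0 0 -.9;1 0 0 0 0 0 -.9;1 0 0 0 0 0 -.9;1 0 0 0 0 0 -.23;1 0 0 0 0 0 0;1 0 0 0 0 0 0' 
python3 go.py .531 -.2325 .106 106.8
```

```text
time_s: 1.35
ee_pos: [0.3841, -0.3443, 0.1801]
eef_rot: [-3.141, 0.0, 0.253]
force: [-0.1, 0.6, 0.2]
grip_width: 0.0939
grip_force: 0.0
time_s: 2.6
ee_pos: [0.5309, -0.2325, 0.18]
eef_rot: [-3.141, 0.0, 0.886]
force: [-0.0, -0.8, 0.2]
grip_width: 0.0941
grip_force: 0.0
time_s: 3.72
ee_pos: [0.531, -0.2325, 0.1802]
eef_rot: [-3.141, -0.0, 1.863]
force: [-0.2, 0.6, 0.1]
grip_width: 0.0939
grip_force: 0.0
t 3.725 pos [ 0.531  -0.2325  0.1802] rot [-1.7999e+02 -2.0000e-02  1.0672e+02] F [-0.2  0.6  0.1] w 0.0939 gf 0.0 q6 -0.77
units first-translate [-0.    0.    2.47] then turn [-0.   -0.   -0.01] | if turned first [0.   0.   2.47]
```

```bash
python3 -m inch '1 0 0 .6 0 0 0;1 0 0 .6 0 0 0;1 0 0 .6 0 0 0;1 0 0 .67 0 0 0;1 0 0 0 0 0 0;-1 0 0 0 0 0 0;-1 0 0 0 0 0 0;-1 0 0 0 0 0 0;-1 0 0 0 0 0 0;-1 0 0 0 0 0 0' 5
python3 -m inch '-1 0 0 0 0 0 0;-1 0 0 0 0 0 0' 
python3 go.py .531 -.2325 .106 106.8
```

```text
time_s: 4.97
ee_pos: [0.5311, -0.2326, 0.1064]
eef_rot: [3.141, 0.0, 1.864]
force: [0.4, 0.1, 0.2]
grip_width: 0.0472
grip_force: 0.0
time_s: 5.22
ee_pos: [0.5311, -0.2326, 0.1063]
eef_rot: [-3.142, 0.0, 1.864]
force: [0.6, 0.8, 0.7]
grip_width: 0.0277
grip_force: 0.0
t 5.225 pos [ 0.5311 -0.2326  0.1063] rot [-180.      0.    106.79] F [0.6 0.8 0.7] w 0.0277 gf 0.0 q6 -0.77
units first-translate [ 0.   -0.    0.01] then turn [-0.  0. -0.] | if turned first [ 0.   -0.    0.01]
```

```bash
python3 -m inch '-1 0 0 0 0 0 0;-1 0 0 0 0 0 0;-1 0 0 0 0 0 0;-1 .05 .67 0 0 0 -.8;-1 .05 .67 0 0 0 -.8;-1 .05 .67 0 0 0 -.8' 5
python3 -m inch '-1 .05 .67 0 0 0 -.8;-1 .05 .67 0 0 0 -.8;-1 .05 .67 0 0 0 -.8;-1 .05 .67 0 0 0 -.8;-1 .05 .67 0 0 0 -.8;-1 .05 .67 0 0 0 -.8;-1 .05 .67 0 0 0 -.8;-1 .05 .67 0 0 0 -.8;-1 .05 .67 0 0 0 -.8;-1 0 0 0 0 0 0'
python3 go.py .6239 -.0384 .106 201.8
```

```text
time_s: 5.98
ee_pos: [0.584, -0.2031, 0.1062]
eef_rot: [-3.141, -0.0, 2.287]
force: [-2.7, 1.7, 0.9]
grip_width: 0.0176
grip_force: 5.0
time_s: 7.22
ee_pos: [0.6206, -0.0369, 0.1059]
eef_rot: [3.141, -0.002, -2.741]
force: [-3.9, -1.5, -1.3]
grip_width: 0.0175
grip_force: 5.0
t 7.225 pos [ 0.6206 -0.0369  0.1059] rot [ 1.7996e+02 -1.2000e-01 -1.5703e+02] F [-3.9 -1.5 -1.3] w 0.0175 gf 4.9996205253046355 q6 -2.09
units first-translate [-0.08 -0.09 -0.  ] then turn [ 0.   -0.01  0.12] | if turned first [-0.08 -0.09 -0.  ]
```

```bash
python3 -m inch '1 0 0 0 0 0 0;1 0 0 0 0 0 0;1 0 0 0 0 0 0;1 0 0 -.8 0 0 0;1 0 0 -.8 0 0 0;1 0 0 -.8 0 0 0;1 0 0 -.75 0 0 0;1 0 0 0 0 0 0'
python3 go.py .5032 .288 .2 130.2
python3 - <<'E'
from station import camera
import numpy as np
for n in ("top","scene"): np.savez(f"{n}1.npz",**camera(n))
from m import *
for n in ("top","scene"):
    P=cloud(load(n,1)); print(n,"lever",rect(P,.094,.106,.47,.66,-.13,0))
E
```

```text
time_s: 8.22
ee_pos: [0.6223, -0.0381, 0.2022]
eef_rot: [-3.14, 0.003, -2.744]
force: [-0.4, -0.0, -0.6]
grip_width: 0.0924
grip_force: 0.0
t 8.225 pos [ 0.6223 -0.0381  0.2022] rot [-1.7992e+02  1.6000e-01 -1.5723e+02] F [-0.4 -0.  -0.6] w 0.0924 gf 0.0 q6 -2.09
units first-translate [-0.54 11.56  0.06] then turn [0.   0.02 7.26] | if turned first [10.86  3.98  0.07]
top lever (0, array([nan, nan, nan]), np.float64(nan), [array([0., 0.]), array([0., 0.]), np.float64(0.0)])
scene lever (231, array([549.2, -66. , 100. ]), np.float64(100.6), [array([554.5, -66. ]), array([166.7,  25. ]), np.float64(24.8)])
  return _methods._mean(a, axis=axis, dtype=dtype,
  ret = um.true_divide(
  ret = ret.dtype.type(ret / rcount)
```

Scene view puts the lever at about 23°, so it's open about 1.76 rad. Next, the cartridge.

```bash
python3 -m inch '1 -.05 .96 0 0 0 0;1 -.05 .96 0 0 0 0;1 -.05 .96 0 0 0 0;1 -.05 .96 0 0 0 0;1 -.05 .96 0 0 0 0;1 -.05 .96 0 0 0 0;1 -.05 .96 0 0 0 0;1 -.05 .96 0 0 0 0;1 -.05 .96 0 0 0 0;1 -.05 .96 0 0 0 0'
python3 -m inch '1 -.04 .98 0 0 0 0;1 0 .98 0 0 0 0;1 0 0 0 0 0 .9;1 0 0 0 0 0 .9;1 0 0 0 0 0 .9;1 0 0 0 0 0 .9;1 0 0 0 0 0 .9;1 0 0 0 0 0 .9;1 0 0 0 0 0 .9;1 0 0 0 0 0 .96'
python3 -m inch '1 0 0 0 0 0 0;1 0 0 0 0 0 0'
python3 go.py .5032 .288 .041 130.2
```

```text
time_s: 9.57
ee_pos: [0.5231, 0.2342, 0.1993]
eef_rot: [3.141, -0.002, -2.744]
force: [0.1, 0.6, 0.7]
grip_width: 0.0942
grip_force: 0.0
time_s: 10.82
ee_pos: [0.5019, 0.2879, 0.1993]
eef_rot: [-3.14, -0.001, 2.267]
force: [0.1, -1.3, 0.7]
grip_width: 0.0941
grip_force: 0.0
time_s: 11.08
ee_pos: [0.5021, 0.288, 0.2001]
eef_rot: [-3.141, -0.0, 2.276]
force: [-0.2, -0.4, -0.1]
grip_width: 0.0939
grip_force: 0.0
t 11.075 pos [0.5021 0.288  0.2001] rot [-1.7995e+02 -1.0000e-02  1.3040e+02] F [-0.2 -0.4 -0.1] w 0.0939 gf 0.0 q6 -0.25
units first-translate [-0.03  0.03  5.3 ] then turn [-0.01 -0.    0.02] | if turned first [-0.02  0.03  5.3 ]
```

```bash
python3 -m inch '1 -.03 .03 .8 0 0 0;1 0 0 .8 0 0 0;1 0 0 .8 0 0 0;1 0 0 .8 0 0 0;1 0 0 .8 0 0 0;1 0 0 .8 0 0 0;1 0 0 .5 0 0 0;1 0 0 0 0 0 0;-1 0 0 0 0 0 0;-1 0 0 0 0 0 0' 30
python3 -m inch '-1 0 0 0 0 0 0;-1 0 0 0 0 0 0;-1 0 0 0 0 0 0;-1 0 0 0 0 0 0;-1 0 0 0 0 0 0;-1 0 0 0 0 0 0'
python3 go.py .5032 .288 .2 130.2
```

```text
time_s: 12.32
ee_pos: [0.5039, 0.2882, 0.0426]
eef_rot: [3.14, 0.0, 2.272]
force: [-0.4, -0.6, 0.3]
grip_width: 0.0773
grip_force: 0.0
time_s: 13.08
ee_pos: [0.5034, 0.288, 0.0418]
eef_rot: [-3.141, -0.0, 2.272]
force: [-2.1, -1.3, 2.8]
grip_width: 0.0494
grip_force: 30.0
t 13.075 pos [0.5034 0.288  0.0418] rot [-179.99   -0.    130.18] F [-2.1 -1.3  2.8] w 0.0494 gf 30.0105482339859 q6 -0.24
units first-translate [ 0.01 -0.01 -5.27] then turn [-0. -0. -0.] | if turned first [ 0.01 -0.01 -5.27]
```

```bash
python3 -m inch '-1 0 0 -.4 0 0 0;-1 0 0 -.8 0 0 0;-1 0 0 -.8 0 0 0;-1 0 0 -.8 0 0 0;-1 0 0 -.8 0 0 0;-1 0 0 -.8 0 0 0;-1 0 0 -.8 0 0 0;-1 0 0 0 0 0 .9;-1 0 0 0 0 0 .9;-1 0 0 0 0 0 .9' 40
python3 -m inch '-1 0 0 0 0 0 .1;-1 0 0 0 0 0 0;-1 0 0 0 0 0 0'
python3 go.py .5077 -.1797 .2 102
python3 - <<'E'
from station import camera
import numpy as np
for n in ("top","scene"): np.savez(f"{n}2.npz",**camera(n))
from m import *
s=load("scene",2); cv2.imwrite("pics/s2.png",cv2.resize(s["img"][140:300,180:380],None,fx=4,fy=3.75)[:600])
E
```

```text
time_s: 14.32
ee_pos: [0.5034, 0.288, 0.1981]
eef_rot: [-3.142, -0.0, 1.796]
force: [0.6, -0.3, -3.6]
grip_width: 0.0496
grip_force: 40.0
time_s: 14.7
ee_pos: [0.5035, 0.2881, 0.1978]
eef_rot: [-3.142, -0.0, 1.786]
force: [0.5, 0.8, -4.2]
grip_width: 0.0494
grip_force: 40.0
t 14.7 pos [0.5035 0.2881 0.1978] rot [-180.    -0.   102.3] F [ 0.5  0.8 -4.2] w 0.0494 gf 39.97696101665497 q6 0.24
units first-translate [-15.26  -3.19  -0.07] then turn [-0.   -0.    0.03] | if turned first [-15.28  -3.1   -0.07]
```

View pics/s2.png

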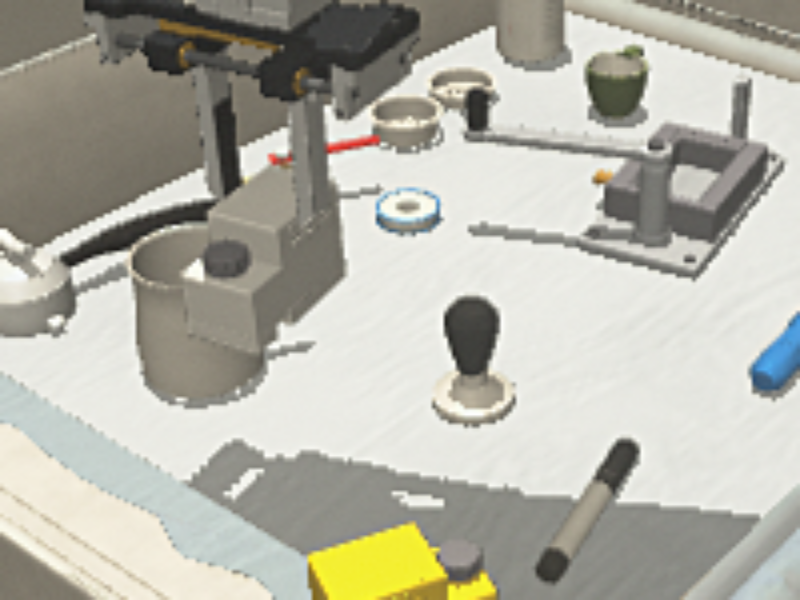

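The picture shows the cartridge held upright, with its cap towards the camera at crop (225,258). The lever is open and the pocket is free. Next I'll check the in-hand offset from the point clouds.

Run:
```python
from m import *
tcp=np.array([.5035,.2881,.1978]);a=np.radians(102.3);ey=np.array([np.cos(a),np.sin(a)]);ex=np.array([np.sin(a),-np.cos(a)])
for n in("top","scene"):
    P=cloud(load(n,2)).reshape(-1,3); L=np.c_[(P[:,:2]-tcp[:2])@ex,(P[:,:2]-tcp[:2])@ey,P[:,2]-tcp[2]]*1000
    L=L[(abs(L[:,0])<45)&(L[:,1]>-60)&(L[:,1]<80)&(L[:,2]>-60)&(L[:,2]<40)]
    def sh(t,m): 
        Q=L[m]
        if len(Q)>5: print(n,t,len(Q),"med",np.round(np.median(Q,0),1),"lo",np.round(np.percentile(Q,2,0),1),"hi",np.round(np.percentile(Q,98,0),1))
    sh("cap top",(L[:,2]>19)&(L[:,2]<26)&(L[:,1]>33)&(L[:,1]<65))
    f=(L[:,2]>-34)&(L[:,2]<0)&(L[:,1]>52)
    sh("front",f); sh("shoulder",(L[:,2]>4)&(L[:,2]<10)&(L[:,1]>33))
    Q=L[f]
    if len(Q)>20: print("yaw err deg",np.degrees(np.polyfit(Q[:,0],Q[:,1],1)[0]))
```

```text
scene cap top 67 med [-1.6 47.4 22.3] lo [-11.4  34.9  19.2] hi [11.8 57.  24.5]
scene front 226 med [ -4.   58.4 -16.8] lo [-24.9  53.5 -33. ] hi [23.2 60.6 -0.4]
scene shoulder 110 med [-9.7 53.1  7.2] lo [-24.1  33.7   4.2] hi [23.8 59.5  9.1]
yaw err deg 1.5246349266183963
```

```bash
python3 -m inch '-1 -.95 -.2 0 0 0 .03;-1 -.95 -.2 0 0 0 0;-1 -.95 -.2 0 0 0 0;-1 -.95 -.2 0 0 0 0;-1 -.95 -.2 0 0 0 0;-1 -.95 -.2 0 0 0 0;-1 -.95 -.2 0 0 0 0;-1 -.95 -.2 0 0 0 0;-1 -.95 -.2 0 0 0 0;-1 -.95 -.2 0 0 0 0' 
python3 -m inch '-1 -.95 -.2 0 0 0 0;-1 -.95 -.2 0 0 0 0;-1 -.95 -.2 0 0 0 0;-1 -.95 -.2 0 0 0 0;-1 -.95 -.2 0 0 0 0;-1 -.95 -.15 0 0 0 0;-1 0 0 0 0 0 0;-1 0 0 0 0 0 0' 
python3 go.py .5077 -.1797 .11 102
```

```text
time_s: 16.05
ee_pos: [0.5036, -0.0041, 0.1979]
eef_rot: [3.141, 0.0, 1.779]
force: [0.7, -0.1, -5.2]
grip_width: 0.0498
grip_force: 40.0
time_s: 17.05
ee_pos: [0.5051, -0.1772, 0.1977]
eef_rot: [3.142, -0.0, 1.779]
force: [0.4, 1.0, -4.5]
grip_width: 0.0492
grip_force: 40.0
t 17.05 pos [ 0.5051 -0.1772  0.1977] rot [ 1.8000e+02 -2.0000e-02  1.0191e+02] F [ 0.4  1.  -4.5] w 0.0492 gf 39.97693955898285 q6 -0.61
units first-translate [-0.1   0.07  2.92] then turn [ 0.   -0.   -0.01] | if turned first [-0.1   0.07  2.92]
```

```bash
python3 -m inch '-1 -.1 .07 .5 0 0 0;-1 0 0 .8 0 0 0;-1 0 0 .8 0 0 0;-1 0 0 .8 0 0 0;-1 0 0 0 0 0 0;-1 0 0 0 0 0 0' 
python3 go.py .5077 -.1797 .053 102
python3 - <<'E'
from station import camera
import numpy as np
for n in ("top","scene"): np.savez(f"{n}3.npz",**camera(n))
from m import *
a=np.radians(102);ey=np.array([np.cos(a),np.sin(a)]);ex=np.array([np.sin(a),-np.cos(a)]);c=np.array([.505,-.167])
P=cloud(load("scene",3)).reshape(-1,3); L=np.c_[(P[:,:2]-c)@ex,(P[:,:2]-c)@ey,P[:,2]]*1000
L=L[(abs(L[:,0])<70)&(abs(L[:,1])<120)&(L[:,2]>5)&(L[:,2]<180)]
def sh(t,m): print(t,m.sum(),"med",np.round(np.median(L[m],0),1),"lo",np.round(np.percentile(L[m],3,0),1),"hi",np.round(np.percentile(L[m],97,0),1))
sh("cap",(L[:,2]>128)&(L[:,2]<138)&(L[:,1]<60)&(L[:,1]>20)); sh("front",(L[:,2]>76)&(L[:,2]<110)&(L[:,1]>40)&(L[:,1]<56)&(L[:,0]<-15)); sh("pivot",(L[:,2]>96)&(L[:,2]<105)&(L[:,1]>60)&(abs(L[:,0])<16))
sh("block",(L[:,2]>41)&(L[:,2]<48)); sh("blockside",(L[:,2]>18)&(L[:,2]<38)&(L[:,1]>55)&(L[:,1]<70))
s=load("scene",3); cv2.imwrite("pics/s3.png",cv2.resize(s["img"][130:220,300:420],None,fx=6,fy=6))
E
```

```text
time_s: 17.8
ee_pos: [0.5082, -0.18, 0.1114]
eef_rot: [3.141, 0.0, 1.779]
force: [0.6, 0.4, -3.1]
grip_width: 0.0499
grip_force: 40.0
t 17.8 pos [ 0.5082 -0.18    0.1114] rot [1.7996e+02 2.0000e-02 1.0191e+02] F [ 0.6  0.4 -3.1] w 0.0499 gf 39.9771648645401 q6 -0.62
units first-translate [ 0.01 -0.01  1.95] then turn [ 0.    0.   -0.01] | if turned first [ 0.01 -0.01  1.95]
cap 35 med [  0.3  36.9 133.8] lo [-10.9  24.9 128.8] hi [ 11.6  44.5 136.7]
front 30 med [-20.8  43.8  91.7] lo [-24.8  40.9  77. ] hi [-15.5  48.6 109. ]
pivot 37 med [ -1.4  77.9 100.9] lo [-12.5  65.6  96.8] hi [ 15.   85.8 103.9]
block 239 med [-29.   29.9  45.3] lo [-47.5 -66.6  41.5] hi [45.7 79.4 47.5]
blockside 106 med [-14.1  58.8  27.3] lo [-46.9  55.9  18.8] hi [46.7 63.9 37.5]
```

View pics/s3.png

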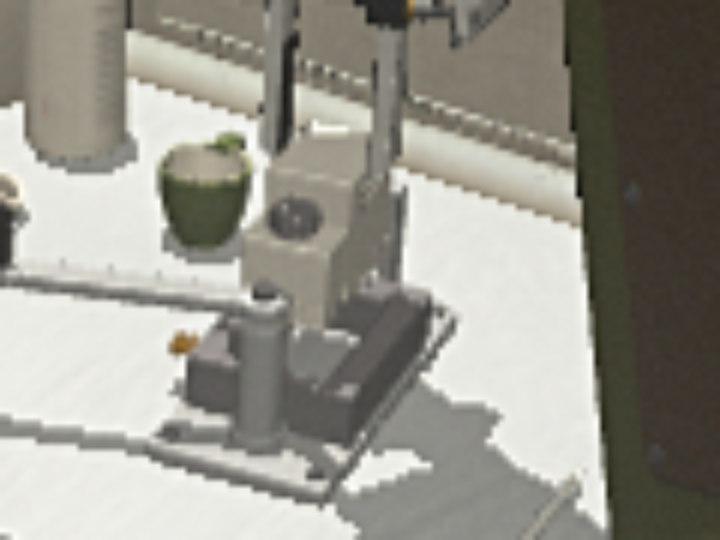

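The cartridge hangs centred over the pocket (crop (300,230)), and the cap measures x 0, y 35 mm in dock axes. I'll lower it slowly.

```bash
python3 -m inch '-1 0 0 .4 0 0 0;-1 0 0 .4 0 0 0;-1 0 0 .2 0 0 0;-1 0 0 .2 0 0 0;-1 0 0 .1 0 0 0;-1 0 0 0 0 0 0' 
python3 -m inch '-1 0 0 .1 0 0 0;-1 0 0 .1 0 0 0;-1 0 0 .1 0 0 0;-1 0 0 .1 0 0 0;-1 0 0 0 0 0 0' 
python3 go.py .5077 -.1797 .0538 102
```

```text
time_s: 18.65
ee_pos: [0.5092, -0.1834, 0.074]
eef_rot: [3.138, 0.007, 1.778]
force: [-2.3, -17.8, 15.7]
grip_width: 0.0495
grip_force: 40.1
time_s: 19.27
ee_pos: [0.5092, -0.1837, 0.062]
eef_rot: [3.138, 0.007, 1.778]
force: [-2.9, -19.1, 15.5]
grip_width: 0.0498
grip_force: 40.1
t 19.275 pos [ 0.5092 -0.1837  0.062 ] rot [179.8    0.41 101.87] F [ -2.9 -19.1  15.5] w 0.0498 gf 40.07350981235504 q6 -0.62
units first-translate [ 0.14 -0.02  0.27] then turn [ 0.02  0.04 -0.01] | if turned first [ 0.14 -0.02  0.27]
```

The chamfer pushes the cartridge 4 mm towards −y. I'll relax the commanded pose by that amount and go on down.

```bash
python3 -m inch '-1 -.07 0 0 0 0 0;-1 -.06 0 0 0 0 0;-1 0 0 0 0 0 0' 
python3 -m inch '-1 0 0 .1 0 0 0;-1 0 0 .1 0 0 0;-1 0 0 .05 0 0 0;-1 0 0 0 0 0 0' 
python3 go.py .5077 -.1837 .0538 102
```

```text
time_s: 19.65
ee_pos: [0.5093, -0.1847, 0.0609]
eef_rot: [3.14, 0.002, 1.778]
force: [-2.9, -2.9, 12.8]
grip_width: 0.0497
grip_force: 40.0
time_s: 20.15
ee_pos: [0.5109, -0.1863, 0.0584]
eef_rot: [3.136, 0.007, 1.779]
force: [-20.0, -1.3, 61.5]
grip_width: 0.0496
grip_force: 40.4
t 20.15 pos [ 0.5109 -0.1863  0.0584] rot [179.67   0.39 101.9 ] F [-20.   -1.3  61.5] w 0.0496 gf 40.44809639453888 q6 -0.62
units first-translate [ 0.11 -0.09  0.15] then turn [ 0.03  0.04 -0.01] | if turned first [ 0.11 -0.09  0.15]
```

```bash
python3 -m inch '-1 0 0 -.1 0 0 0;-1 0 0 -.05 0 0 0;-1 0 0 0 0 0 0'
cat > ck.py <<'E'
import sys
from station import camera
i=sys.argv[1]
from m import *
for n in ("top","scene"): np.savez(f"{n}{i}.npz",**camera(n))
a=np.radians(102);ey=np.array([np.cos(a),np.sin(a)]);ex=np.array([np.sin(a),-np.cos(a)]);c=np.array([.505,-.167])
for n in ("top","scene"):
  P=cloud(load(n,i)).reshape(-1,3); L=np.c_[(P[:,:2]-c)@ex,(P[:,:2]-c)@ey,P[:,2]]*1000
  L=L[(abs(L[:,0])<28)&(abs(L[:,1])<62)&(L[:,2]>52)&(L[:,2]<130)]
  def sh(t,m):
    if m.sum()>5: print(n,t,m.sum(),"med",np.round(np.median(L[m],0),1),"lo",np.round(np.percentile(L[m],3,0),1),"hi",np.round(np.percentile(L[m],97,0),1))
  sh("shoulder",(L[:,2]>54)&(L[:,2]<70)&(L[:,1]>18)&(L[:,1]<60))
  sh("cap",(L[:,2]>71)&(L[:,2]<86)&(L[:,1]>24)); sh("high",(L[:,2]>84)&(L[:,2]<98)&(L[:,1]<15))
  Q=L[(L[:,2]>84)&(L[:,2]<98)&(L[:,1]<15)]
  if len(Q)>30: print("  tilt deg x,y:",np.degrees(np.linalg.lstsq(np.c_[Q[:,:2],np.ones(len(Q))],Q[:,2],rcond=None)[0][:2]))
s=load("scene",i); cv2.imwrite(f"pics/s{i}.png",cv2.resize(s["img"][130:220,300:420],None,fx=6,fy=6))
E
python3 ck.py 4; python3 go.py .5077 -.1837 .0538 102
```

```text
time_s: 20.52
ee_pos: [0.5105, -0.1858, 0.0589]
eef_rot: [3.137, 0.005, 1.778]
force: [0.3, -7.2, 14.8]
grip_width: 0.0499
grip_force: 40.0
top shoulder 52 med [-0.6 44.9 62.9] lo [-22.8  40.6  54.8] hi [24.  48.8 69.7]
top cap 64 med [ 3.8 37.7 82.3] lo [-21.8  25.8  71.7] hi [24.8 41.8 85.8]
scene shoulder 42 med [-17.3  40.9  63. ] lo [-25.5  24.1  54.8] hi [-4.4 46.8 69.6]
scene cap 39 med [-12.1  35.5  80. ] lo [-24.1  30.5  72.2] hi [ 7.2 40.  85.4]
scene high 68 med [-4.2 -4.6 92.8] lo [-26.3 -52.9  84.8] hi [23.6 12.5 97.2]
  tilt deg x,y: [ 2.08504388 -0.36295524]
t 20.625 pos [ 0.5105 -0.1858  0.0589] rot [179.73   0.28 101.87] F [-0.  -6.8 14.2] w 0.0494 gf 39.981027245521545 q6 -0.62
units first-translate [ 0.09 -0.08  0.17] then turn [ 0.03  0.03 -0.01] | if turned first [ 0.09 -0.08  0.17]
```

View pics/s4.png

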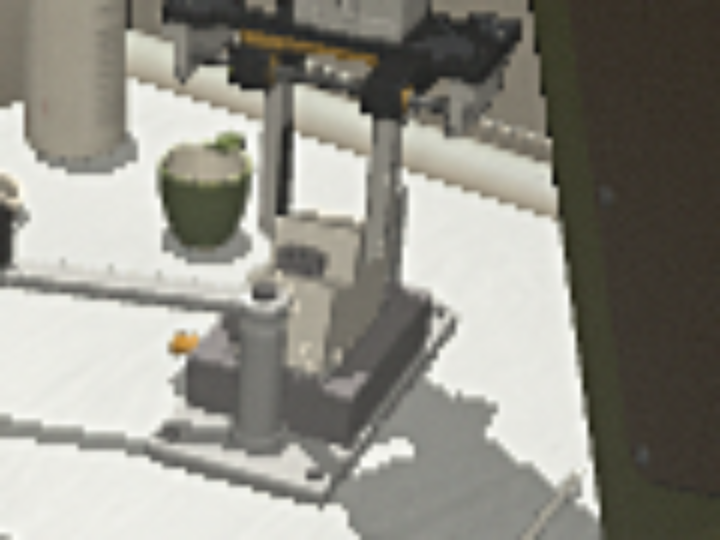

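Run:
```python
from m import *
a=np.radians(102);ey=np.array([np.cos(a),np.sin(a)]);ex=np.array([np.sin(a),-np.cos(a)]);c=np.array([.505,-.167])
for n,i in (("scene",3),("scene",4)):
  P=cloud(load(n,i)).reshape(-1,3); L=np.c_[(P[:,:2]-c)@ex,(P[:,:2]-c)@ey,P[:,2]]*1000
  for x in (-15,0):
    Q=L[(abs(L[:,0]-x)<5)&(abs(L[:,1])<66)&(L[:,2]>20)&(L[:,2]<165)]; Q=Q[np.argsort(-Q[:,2])]
    print(n,i,x,[tuple(map(int,np.round(q[1:]))) for q in Q][::2])
```

```text
scene 3 -15 [(-30, 149), (0, 149), (-9, 148), (-12, 148), (6, 148), (-14, 147), (-21, 147), (-27, 147), (-21, 146), (16, 146), (13, 145), (15, 145), (15, 142), (13, 140), (18, 139), (15, 134), (12, 133), (33, 131), (32, 127), (13, 126), (15, 123), (13, 122), (24, 121), (31, 120), (35, 120), (42, 120), (15, 119), (43, 119), (27, 119), (33, 118), (48, 117), (42, 116), (47, 113), (48, 112), (43, 108), (47, 107), (44, 106), (44, 102), (47, 100), (41, 98), (43, 94), (46, 92), (45, 91), (42, 86), (46, 86), (42, 82), (47, 81), (48, 78), (11, 75), (43, 72), (60, 47), (-64, 46), (-60, 46), (-63, 45), (58, 43), (-52, 42), (59, 42), (59, 40), (62, 38), (-54, 38), (59, 37), (60, 36), (-53, 34), (60, 32), (57, 32), (-51, 30), (-55, 28), (60, 28), (-55, 25), (60, 23), (-50, 23), (58, 20)]
scene 3 0 [(-43, 149), (-9, 148), (-11, 148), (6, 147), (-2, 147), (-5, 147), (-4, 147), (2, 147), (-17, 146), (-22, 146), (-31, 146), (-47, 146), (-49, 145), (-42, 145), (12, 144), (14, 141), (18, 140), (17, 138), (27, 137), (17, 136), (34, 135), (40, 135), (24, 134), (26, 134), (19, 133), (43, 133), (40, 132), 
[... 448 characters left out ...]
, (16, 86), (33, 86), (11, 85), (32, 84), (35, 84), (38, 83), (-1, 82), (-7, 81), (37, 81), (37, 77), (36, 75), (40, 74), (34, 71), (40, 69), (34, 68), (40, 66), (42, 65), (41, 63), (43, 62), (41, 59), (42, 58), (45, 55), (45, 54), (48, 49), (48, 48), (59, 47), (51, 46), (57, 45), (58, 44), (59, 39), (55, 38), (60, 35), (13, 34), (56, 31), (56, 30), (58, 28), (57, 26), (57, 24)]
scene 4 0 [(-4, 108), (-8, 104), (-14, 104), (18, 103), (-7, 103), (20, 102), (63, 101), (-2, 101), (-4, 101), (25, 99), (9, 99), (6, 98), (28, 97), (25, 97), (-7, 95), (-3, 94), (25, 92), (29, 91), (29, 90), (34, 89), (21, 87), (19, 86), (37, 85), (34, 82), (34, 78), (35, 73), (39, 70), (41, 64), (41, 53), (13, 22)]
```

The picture and depth profile show the cartridge has pitched about 16° in the grip, cap end up, with its lower +y edge caught on the chamfer. I'll lift it out, let it settle flat on free table, regrasp nearer its middle, and retry with force checks.

```bash
python3 -m inch '-1 0 0 -.3 0 0 0;-1 0 0 -.8 0 0 0;-1 0 0 -.8 0 0 0;-1 0 0 -.8 0 0 0;-1 0 0 -.8 0 0 0;-1 0 0 -.8 0 0 0;-1 0 0 -.4 0 0 0;-1 0 0 0 0 0 0'
python3 go.py .480 .025 .052 102
```

```text
time_s: 21.62
ee_pos: [0.5086, -0.1839, 0.1977]
eef_rot: [3.141, 0.0, 1.778]
force: [-0.2, 0.7, -4.4]
grip_width: 0.0495
grip_force: 39.9
t 21.625 pos [ 0.5086 -0.1839  0.1977] rot [179.98   0.   101.89] F [-0.2  0.7 -4.4] w 0.0495 gf 39.90457892417908 q6 -0.62
units first-translate [7.01 0.5  4.86] then turn [ 0.    0.   -0.01] | if turned first [7.01 0.51 4.86]
```

```bash
python3 -m inch '-1 .88 .06 0 0 0 0;-1 .88 .06 0 0 0 0;-1 .88 .06 0 0 0 0;-1 .88 .06 0 0 0 0;-1 .88 .06 0 0 0 0;-1 .88 .06 0 0 0 0;-1 .88 .06 0 0 0 0;-1 .88 .08 0 0 0 0;-1 0 0 0 0 0 0;-1 0 0 0 0 0 0'
python3 -m inch '-1 0 0 .8 0 0 0;-1 0 0 .8 0 0 0;-1 0 0 .8 0 0 0;-1 0 0 .8 0 0 0;-1 0 0 .8 0 0 0;-1 0 0 .7 0 0 0;-1 0 0 .1 0 0 0;-1 0 0 0 0 0 0'
python3 -m inch '-1 0 0 0 0 0 0;-1 0 0 .1 0 0 0;-1 0 0 .1 0 0 0;-1 0 0 .1 0 0 0;-1 0 0 .1 0 0 0;-1 0 0 0 0 0 0' 8
python3 go.py .480 .025 .04 102
```

```text
time_s: 22.88
ee_pos: [0.4796, 0.0254, 0.197]
eef_rot: [-3.14, -0.0, 1.778]
force: [0.5, 0.0, -3.3]
grip_width: 0.05
grip_force: 39.9
time_s: 23.88
ee_pos: [0.48, 0.0254, 0.0542]
eef_rot: [3.141, 0.0, 1.778]
force: [-0.6, 0.3, -3.1]
grip_width: 0.0497
grip_force: 39.9
time_s: 24.62
ee_pos: [0.4795, 0.0262, 0.0422]
eef_rot: [-3.141, -0.001, 1.778]
force: [-5.2, 2.9, 7.2]
grip_width: 0.05
grip_force: 8.0
t 24.625 pos [0.4795 0.0262 0.0422] rot [-1.7998e+02 -3.0000e-02  1.0189e+02] F [-5.2  2.9  7.2] w 0.05 gf 8.044307827949524 q6 -0.23
units first-translate [-0.04  0.01  0.07] then turn [-0.   -0.   -0.01] | if turned first [-0.04  0.01  0.07]
```

```bash
python3 -m inch '1 0 0 0 0 0 0;1 0 0 0 0 0 0;1 0 0 0 0 0 0;1 0 0 -.5 0 0 0;1 0 0 -.9 0 0 0;1 0 0 -.9 0 0 0;1 0 0 -.9 0 0 0;1 0 0 -.9 0 0 0;1 0 0 -.9 0 0 0'
python3 -m inch '1 0 -.9 0 0 0 0;1 0 -.9 0 0 0 0;1 0 -.9 0 0 0 0;1 0 -.9 0 0 0 0;1 0 -.9 0 0 0 0;1 0 0 0 0 0 0;1 0 0 0 0 0 0'
python3 - <<'E'
from station import camera
from m import *
for n in ("top","scene"):
    np.savez(f"{n}5.npz",**camera(n)); c=load(n,5); P=cloud(c)
    print(n,"high",rect(P,.069,.081,.4,.56,-.06,.11)); print("  should",rect(P,.044,.0515,.4,.56,-.06,.11)); print("  base",rect(P,.008,.016,.4,.6,-.35,0)); print("  block",rect(P,.038,.049,.4,.6,-.3,-.08))
    Q=P[(P[...,2]>.0585)&(P[...,2]<.0665)&(P[...,0]>.44)&(P[...,0]<.52)&(P[...,1]>.04)&(P[...,1]<.11)]; print("  cap",np.round(np.median(Q,0),4))
    if n=="top": cv2.imwrite("pics/t5.png",cv2.resize(c["img"][120:270,230:430],None,fx=4,fy=4))
E
```

```text
time_s: 25.75
ee_pos: [0.4797, 0.0258, 0.1938]
eef_rot: [3.14, 0.0, 1.778]
force: [-0.7, -1.1, -0.1]
grip_width: 0.0939
grip_force: 0.0
time_s: 26.62
ee_pos: [0.3483, -0.002, 0.1925]
eef_rot: [3.14, 0.0, 1.778]
force: [-0.0, 0.5, -0.2]
grip_width: 0.0941
grip_force: 0.0
top high (424, array([474.5,  37.9,  73.9]), np.float64(74.0), [array([474.5,  37.6]), array([50.3, 65.7]), np.float64(15.6)])
  should (100, array([461.5,  83.5,  46.7]), np.float64(46.5), [array([461.6,  84.3]), array([48.9, 28.5]), np.float64(14.9)])
  base (1239, array([ 502.5, -169.2,   11.3]), np.float64(11.2), [array([ 505.6, -167.5]), array([103.7, 213.5]), np.float64(11.7)])
  block (807, array([ 506.4, -169.8,   42.6]), np.float64(42.7), [array([ 510.2, -158.1]), array([108.2, 156.4]), np.float64(11.7)])
  cap [0.4611 0.0862 0.0621]
scene high (251, array([472.1,  38.1,  75.8]), np.float64(76.0), [array([474.8,  35.6]), array([51.5, 70.7]), np.float64(14.4)])
  should (111, array([456.6,  76.8,  48.3]), np.float64(48.8), [array([470.6,  50.9]), array([50.5, 99.5]), np.float64(15.9)])
  base (360, array([ 485.2, -136.6,   13.1]), np.float64(13.3), [array([ 504.1, -168.4]), array([103.4, 219.2]), np.float64(11.4)])
  block (354, array([ 498.3, -166.6,   44.4]), np.float64(44.8), [array([ 509.1, -167.3]), array([104.9, 171.2]), np.float64(11.7)])
  cap [0.461  0.0736 0.0635]
```

View pics/t5.png

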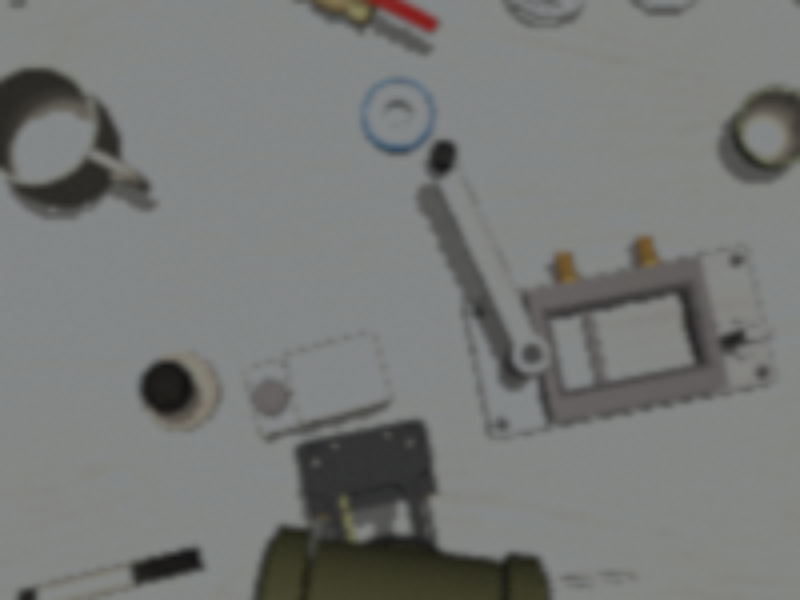

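The top view shows the cartridge flat and upright at (318,390) in the crop, cap to the left; the pocket is clear and its key bar is visible. I'll check the camera-to-robot offset with the knob, which the fingers last held at TCP (0.6206, −0.0369).

```bash
python3 - <<'E'
from m import *
for n in ("top","scene"):
    P=cloud(load(n,5)); print(n,rect(P,.11,.14,.57,.68,-.09,.01)); print(rect(P,.094,.106,.47,.7,-.13,0))
    c=load(n,5); m=((c["img"].max(2)<70)&(P[...,2]>.085)&(abs(P[...,0]-.62)<.05)&(abs(P[...,1]+.04)<.05)).astype(np.uint8)
    v,u=np.nonzero(m&(P[...,2]>.122)); print("top blob",np.mean(u),np.mean(v),ray(c,(u.min()+u.max())/2,(v.min()+v.max())/2,.1335))
E
python3 go.py .4711 .0501 .1925 105.2
```

```text
top (46, array([620.1, -33.3, 130.6]), np.float64(132.7), [array([621.1, -33.2]), array([16. , 17.4]), np.float64(89.2)])
(390, array([545.8, -68.1,  98.6]), np.float64(98.4), [array([553.9, -62.9]), array([167.5,  25.1]), np.float64(26.0)])
top blob 340.1764705882353 158.35294117647058 [ 0.62064537 -0.03313839  0.1335    ]
scene (49, array([619.3, -33.1, 126.5]), np.float64(128.0), [array([621.4, -34.6]), array([14.9, 19.3]), np.float64(68.2)])
(239, array([549.3, -66.1,  99.8]), np.float64(100.4), [array([554.6, -66.8]), array([166.1,  28.4]), np.float64(25.1)])
top blob 298.92 166.2 [ 0.61255457 -0.02660625  0.1335    ]
t 26.725 pos [ 0.3482 -0.0019  0.192 ] rot [179.99   0.   101.9 ] F [ 0.1 -0.4 -0.4] w 0.094 gf 0.0 q6 -0.32
units first-translate [ 0.85  4.37 -0.02] then turn [ 0.    0.   -0.33] | if turned first [ 0.6   4.41 -0.02]
```

Run:
```python
from m import *
a=np.radians(101.9);ex=np.array([np.cos(a),np.sin(a)]);ey=np.array([np.sin(a),-np.cos(a)])
P=cloud(load("top",5)).reshape(-1,3); L=np.c_[(P[:,:2]-[.3482,-.0019])@ex,(P[:,:2]-[.3482,-.0019])@ey,P[:,2]]*1000
L=L[(abs(L[:,0])<70)&(L[:,1]>20)&(L[:,1]<110)&(L[:,2]>150)]
for lo in range(20,110,10):
    Q=L[(L[:,1]>=lo)&(L[:,1]<lo+10)]
    if len(Q): print(lo,len(Q),"z",np.round(np.percentile(Q[:,2],[5,50,95])),"x lo/hi/mid",np.round([Q[:,0].min(),Q[:,0].max(),(Q[:,0].min()+Q[:,0].max())/2],1))
```

```text
20 448 z [483. 514. 526.] x lo/hi/mid [-60.9  57.6  -1.6]
30 340 z [354. 507. 522.] x lo/hi/mid [-25.1  54.4  14.6]
40 191 z [331. 496. 515.] x lo/hi/mid [-29.5  51.7  11.1]
50 176 z [336. 339. 496.] x lo/hi/mid [-30.8  45.5   7.4]
60 167 z [354. 357. 359.] x lo/hi/mid [-31.   35.7   2.4]
70 1242 z [ 356. 1122. 1122.] x lo/hi/mid [-30.6  36.4   2.9]
80 144 z [354. 356. 359.] x lo/hi/mid [-31.   36.6   2.8]
```

Knob and gripper body both read about 3 mm too far in +y in the cameras, so I'll correct for that.

```bash
python3 -m inch '1 .15 .87 0 0 0 -.33;1 .15 .87 0 0 0 0;1 .15 .87 0 0 0 0;1 .15 .87 0 0 0 0;1 .15 .87 0 0 0 0;1 0 0 0 0 0 0;1 0 0 0 0 0 0'
python3 go.py .4711 .0471 .0415 105.2
```

```text
time_s: 27.6
ee_pos: [0.4679, 0.0524, 0.1914]
eef_rot: [-3.141, -0.0, 1.836]
force: [0.6, 0.0, 0.1]
grip_width: 0.0943
grip_force: 0.0
t 27.6 pos [0.4679 0.0524 0.1914] rot [-1.7994e+02 -1.0000e-02  1.0519e+02] F [0.6 0.  0.1] w 0.0943 gf 0.0 q6 -0.23
units first-translate [-0.2   0.06  5.  ] then turn [-0.01 -0.   -0.  ] | if turned first [-0.2   0.06  5.  ]
```

```bash
python3 -m inch '1 -.2 .06 .7 0 0 0;1 0 0 .9 0 0 0;1 0 0 .9 0 0 0;1 0 0 .9 0 0 0;1 0 0 .9 0 0 0;1 0 0 .7 0 0 0;1 0 0 0 0 0 0;-1 0 0 0 0 0 0;-1 0 0 0 0 0 0;-1 0 0 0 0 0 0' 20
python3 -m inch '-1 0 0 0 0 0 0;-1 0 0 0 0 0 0;-1 0 0 0 0 0 0;-1 0 0 0 0 0 0;-1 0 0 0 0 0 0;-1 0 0 0 0 0 0' 60
python3 -m inch '-1 0 0 -.4 0 0 0;-1 0 0 -.9 0 0 0;-1 0 0 -.9 0 0 0;-1 0 0 -.9 0 0 0;-1 0 0 -.9 0 0 0;-1 0 0 -.9 0 0 0;-1 0 0 0 0 0 .34;-1 0 0 0 0 0 0'
python3 go.py .5059 -.1726 .19 101.8
```

```text
time_s: 28.85
ee_pos: [0.4719, 0.0471, 0.0423]
eef_rot: [3.141, 0.0, 1.836]
force: [0.6, -0.2, -0.3]
grip_width: 0.0679
grip_force: 0.0
time_s: 29.6
ee_pos: [0.4717, 0.0472, 0.0419]
eef_rot: [3.141, 0.0, 1.836]
force: [-1.6, -0.3, 3.4]
grip_width: 0.0491
grip_force: 60.0
time_s: 30.6
ee_pos: [0.4714, 0.0471, 0.189]
eef_rot: [-3.141, -0.0, 1.777]
force: [0.7, -0.1, -5.2]
grip_width: 0.049
grip_force: 60.0
t 30.6 pos [0.4714 0.0471 0.189 ] rot [-179.99   -0.    101.8 ] F [ 0.7 -0.1 -5.2] w 0.049 gf 59.990683794021606 q6 -0.18
units first-translate [-7.41 -0.37 -0.03] then turn [-0. -0. -0.] | if turned first [-7.41 -0.37 -0.03]
```

```bash
python3 -m inch '-1 -.93 -.05 0 0 0 0;-1 -.93 -.05 0 0 0 0;-1 -.93 -.05 0 0 0 0;-1 -.93 -.05 0 0 0 0;-1 -.93 -.05 0 0 0 0;-1 -.93 -.05 0 0 0 0;-1 -.93 -.05 0 0 0 0;-1 -.9 -.02 0 0 0 0;-1 0 0 0 0 0 0;-1 0 0 0 0 0 0'
python3 -m inch '-1 0 0 .8 0 0 0;-1 0 0 .8 0 0 0;-1 0 0 .8 0 0 0;-1 0 0 .7 0 0 0;-1 0 0 0 0 0 0;-1 0 0 0 0 0 0'
python3 go.py .5059 -.1726 .081 101.8
```

```text
time_s: 31.85
ee_pos: [0.5059, -0.1722, 0.1884]
eef_rot: [-3.141, -0.001, 1.777]
force: [0.3, -0.1, -4.4]
grip_width: 0.0492
grip_force: 60.0
time_s: 32.6
ee_pos: [0.5066, -0.1725, 0.0968]
eef_rot: [3.141, 0.001, 1.777]
force: [-0.8, -0.0, -3.9]
grip_width: 0.049
grip_force: 60.0
t 32.6 pos [ 0.5066 -0.1725  0.0968] rot [1.7995e+02 3.0000e-02 1.0182e+02] F [-0.8 -0.  -3.9] w 0.049 gf 59.99043524265289 q6 -0.6
units first-translate [ 0.   -0.02  0.53] then turn [0.01 0.   0.  ] | if turned first [-0.   -0.02  0.53]
```

Bottom is at about 55 mm. I'll step down with force checks.

```bash
python3 -m inch '-1 0 -.02 .2 0 0 0;-1 0 0 .15 0 0 0;-1 0 0 0 0 0 0'; python3 -m inch '-1 0 0 .1 0 0 0;-1 0 0 0 0 0 0'
```

```text
time_s: 32.98
ee_pos: [0.5054, -0.1728, 0.0849]
eef_rot: [-3.141, -0.0, 1.776]
force: [0.4, -0.6, -3.9]
grip_width: 0.0492
grip_force: 60.0
time_s: 33.22
ee_pos: [0.5055, -0.1728, 0.0821]
eef_rot: [-3.141, -0.0, 1.776]
force: [0.0, -0.4, -3.6]
grip_width: 0.049
grip_force: 60.0
```

Bottom is now at 40 mm, inside the chamfer, with no contact.

```bash
python3 -m inch '-1 0 0 .1 0 0 0;-1 0 0 .05 0 0 0;-1 0 0 0 0 0 0'; python3 -m inch '-1 0 0 .1 0 0 0;-1 0 0 .1 0 0 0;-1 0 0 0 0 0 0'
```

```text
time_s: 33.6
ee_pos: [0.5055, -0.1728, 0.0776]
eef_rot: [-3.141, -0.0, 1.776]
force: [0.9, -0.1, -3.9]
grip_width: 0.0493
grip_force: 60.0
time_s: 33.98
ee_pos: [0.5054, -0.1728, 0.0714]
eef_rot: [-3.141, -0.0, 1.776]
force: [0.4, 0.6, -3.5]
grip_width: 0.0489
grip_force: 60.0
```

Past the chamfer with no contact force. Continuing to the floor.

```bash
python3 -m inch '-1 0 0 .15 0 0 0;-1 0 0 .15 0 0 0;-1 0 0 0 0 0 0'; python3 -m inch '-1 0 0 .1 0 0 0;-1 0 0 .1 0 0 0;-1 0 0 .05 0 0 0;-1 0 0 0 0 0 0'
```

```text
time_s: 34.35
ee_pos: [0.5053, -0.1727, 0.0622]
eef_rot: [-3.141, -0.001, 1.776]
force: [0.3, 0.1, -4.6]
grip_width: 0.0494
grip_force: 60.0
time_s: 34.85
ee_pos: [0.5055, -0.1728, 0.0551]
eef_rot: [-3.141, -0.0, 1.776]
force: [0.1, 0.5, -4.0]
grip_width: 0.0491
grip_force: 60.0
```

```bash
python3 -m inch '-1 0 0 .04 0 0 0;-1 0 0 .03 0 0 0;-1 0 0 0 0 0 0'; python3 -m inch '-1 0 0 0 0 0 0;-1 0 0 0 0 0 0;1 0 0 0 0 0 0;1 0 0 0 0 0 0;1 0 0 0 0 0 0;1 0 0 0 0 0 0;1 0 0 -.3 0 0 0' 10
python3 go.py .5059 -.1726 .19 101.8
```

```text
time_s: 35.22
ee_pos: [0.5057, -0.1728, 0.0538]
eef_rot: [3.141, 0.0, 1.777]
force: [-3.2, 1.3, 4.3]
grip_width: 0.049
grip_force: 60.0
time_s: 36.1
ee_pos: [0.5053, -0.1727, 0.062]
eef_rot: [-3.141, -0.001, 1.776]
force: [0.2, -0.1, -0.1]
grip_width: 0.0929
grip_force: 0.0
t 36.1 pos [ 0.5053 -0.1727  0.062 ] rot [-1.7995e+02 -4.0000e-02  1.0179e+02] F [ 0.2 -0.1 -0.1] w 0.0929 gf 0.0 q6 -0.6
units first-translate [ 0.    0.02 -4.27] then turn [-0.01 -0.   -0.  ] | if turned first [-0.    0.02 -4.27]
```

It seated at the expected height (0.0538). I'll rise and go back to the knob, checking the seat by camera on the way.

```bash
python3 -m inch '1 0 0 -.9 0 0 0;1 0 0 -.9 0 0 0;1 0 0 -.9 0 0 0;1 0 0 -.9 0 0 0;1 0 0 -.9 0 0 0;1 0 0 0 0 0 0'
python3 go.py .6206 -.0369 .19 203
```

```text
time_s: 36.85
ee_pos: [0.5063, -0.1731, 0.1994]
eef_rot: [3.138, 0.002, 1.776]
force: [-0.3, 0.3, -1.0]
grip_width: 0.094
grip_force: 0.0
t 36.85 pos [ 0.5063 -0.1731  0.1994] rot [1.7981e+02 1.3000e-01 1.0178e+02] F [-0.3  0.3 -1. ] w 0.094 gf 0.0 q6 -0.6
units first-translate [3.67 4.66 0.32] then turn [  0.     0.03 -10.12] | if turned first [-5.28  2.69  0.31]
```

```bash
python3 -m inch '1 .73 .93 .06 0 0 0;1 .73 .93 .06 0 0 0;1 .73 .93 .06 0 0 0;1 .73 .93 .06 0 0 0;1 .75 .94 .06 0 0 0;1 0 0 0 0 0 -.92;1 0 0 0 0 0 -.92;1 0 0 0 0 0 -.92;1 0 0 0 0 0 -.92;1 0 0 0 0 0 -.92'
python3 -m inch '1 0 0 0 0 0 -.92;1 0 0 0 0 0 -.92;1 0 0 0 0 0 -.92;1 0 0 0 0 0 -.92;1 0 0 0 0 0 -.92;1 0 0 0 0 0 -.92;1 0 0 0 0 0 0;1 0 0 0 0 0 0'
python3 ck.py 6; python3 go.py .6206 -.0375 .106 203
python3 - <<'E'
from m import *
for n in("top","scene"): P=cloud(load(n,6)); print(rect(P,.078,.093,.4,.6,-.26,-.14))
E
```

```text
time_s: 38.1
ee_pos: [0.6196, -0.0365, 0.187]
eef_rot: [-3.141, -0.001, 2.585]
force: [-0.1, 0.1, -0.2]
grip_width: 0.0941
grip_force: 0.0
time_s: 39.1
ee_pos: [0.6198, -0.0365, 0.1876]
eef_rot: [3.141, -0.001, -2.744]
force: [0.5, -0.4, -0.1]
grip_width: 0.0942
grip_force: 0.0
top shoulder 36 med [-12.3  21.9  58.5] lo [-23.5  18.6  55.3] hi [22.  28.9 61.8]
top cap 12 med [-2.7 26.2 74.4] lo [-9.7 24.4 72.4] hi [ 7.2 28.6 78.5]
top high 339 med [ -0.3 -18.3  86.2] lo [-23.3 -45.7  84.2] hi [22.4 13.3 89.3]
  tilt deg x,y: [-0.09715022 -0.11052768]
scene shoulder 48 med [-15.3  38.3  61.2] lo [-26.1  20.1  54.9] hi [-4.  46.5 67.7]
scene cap 20 med [-8.  35.9 76.4] lo [-13.5  26.   71.6] hi [ 0.6 50.9 80.8]
scene high 152 med [ -2.7 -15.7  88.6] lo [-24.4 -47.9  85.4] hi [22.3 13.8 91.2]
  tilt deg x,y: [ 0.55772163 -0.22483707]
t 39.2 pos [ 0.6198 -0.0365  0.1879] rot [ 1.7999e+02 -2.0000e-02 -1.5715e+02] F [ 0.6  0.2 -0.4] w 0.0939 gf 0.0 q6 -2.09
units first-translate [-0.01 -0.04  2.73] then turn [ 0.   -0.   -0.02] | if turned first [-0.01 -0.04  2.73]
(450, array([ 507.8, -182.9,   85.6]), np.float64(85.8), [array([ 511. , -195.6]), array([50.8, 92.9]), np.float64(12.6)])
(211, array([ 504. , -184.7,   86.8]), np.float64(87.9), [array([ 511.1, -202. ]), array([ 51.3, 106.8]), np.float64(13.0)])
```

View pics/s6.png

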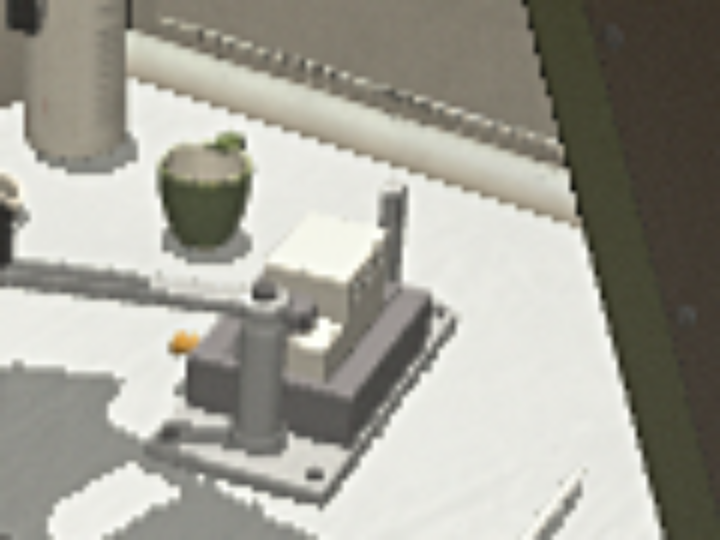

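The cartridge sits level in the pocket (crop (325,280)), its top at about 87 mm and its cap at the post. Next I'll grip the knob and swing the lever shut.

```bash
python3 -m inch '1 0 -.02 .7 0 0 0;1 0 0 .7 0 0 0;1 0 0 .7 0 0 0;1 0 0 .63 0 0 0;1 0 0 0 0 0 0;-1 0 0 0 0 0 0;-1 0 0 0 0 0 0;-1 0 0 0 0 0 0;-1 0 0 0 0 0 0;-1 0 0 0 0 0 0' 5
python3 -m inch '-1 0 0 0 0 0 0;-1 0 0 0 0 0 0;-1 0 0 0 0 0 0;-1 0 0 0 0 0 0;-1 0 0 0 0 0 0;-1 0 0 0 0 0 0'
```

```text
time_s: 40.45
ee_pos: [0.6202, -0.0371, 0.1063]
eef_rot: [-3.142, 0.0, -2.74]
force: [0.1, -0.7, 0.3]
grip_width: 0.0476
grip_force: 0.0
time_s: 41.2
ee_pos: [0.6202, -0.0371, 0.1062]
eef_rot: [3.142, -0.0, -2.74]
force: [-0.9, 1.0, -0.9]
grip_width: 0.0175
grip_force: 5.0
```

```bash
python3 -m inch '-1 .05 -.67 0 0 0 .8;-1 .05 -.67 0 0 0 .8;-1 .05 -.67 0 0 0 .8;-1 .05 -.67 0 0 0 .8;-1 .05 -.67 0 0 0 .8;-1 .05 -.67 0 0 0 .8'; python3 -m inch '-1 .05 -.67 0 0 0 .8;-1 .05 -.67 0 0 0 .8;-1 .05 -.67 0 0 0 .8;-1 .05 -.67 0 0 0 .8;-1 .05 -.67 0 0 0 .8;-1 0 0 0 0 0 0'
python3 go.py .5285 -.2345 .106 102
```

```text
time_s: 41.95
ee_pos: [0.6185, -0.1555, 0.1066]
eef_rot: [3.141, 0.003, 2.7]
force: [7.8, -1.2, -1.0]
grip_width: 0.017
grip_force: 5.0
time_s: 42.7
ee_pos: [0.5471, -0.2253, 0.1068]
eef_rot: [3.141, 0.002, 2.005]
force: [2.4, -6.4, -0.5]
grip_width: 0.0173
grip_force: 4.8
t 42.7 pos [ 0.5471 -0.2253  0.1068] rot [1.7997e+02 1.0000e-01 1.1490e+02] F [ 2.4 -6.4 -0.5] w 0.0173 gf 4.781891682578134 q6 -0.89
units first-translate [-0.02 -0.69  0.03] then turn [0.   0.01 1.29] | if turned first [-0.17 -0.67  0.03]
```

```bash
python3 -m inch '-1 .05 -.67 0 0 0 .8;-1 .02 -.3 0 0 0 .35;-1 0 0 0 0 0 0'; python3 -m inch '-1 0 -.1 0 0 0 .1;-1 0 -.1 0 0 0 .1;-1 0 0 0 0 0 0'
python3 go.py .52 -.236 .106 102
```

```text
time_s: 43.08
ee_pos: [0.52, -0.2336, 0.1067]
eef_rot: [3.141, 0.001, 1.808]
force: [0.6, -4.4, 1.7]
grip_width: 0.0171
grip_force: 5.1
time_s: 43.45
ee_pos: [0.5157, -0.2343, 0.1067]
eef_rot: [3.138, 0.001, 1.773]
force: [9.8, -2.5, 0.3]
grip_width: 0.0221
grip_force: 4.9
t 43.45 pos [ 0.5157 -0.2343  0.1067] rot [1.7979e+02 6.0000e-02 1.0160e+02] F [ 9.8 -2.5  0.3] w 0.0221 gf 4.884226981197486 q6 -0.69
units first-translate [-0.09  0.13  0.03] then turn [ 0.02  0.01 -0.04] | if turned first [-0.09  0.13  0.02]
```

The lever is against its stop. Release, lift and verify.

```bash
python3 -m inch '-1 0 .04 0 0 0 0;1 0 0 0 0 0 0;1 0 0 0 0 0 0;1 0 0 0 0 0 0;1 0 0 -.6 0 0 0;1 0 0 -.9 0 0 0;1 0 0 -.9 0 0 0;1 0 0 -.9 0 0 0'
python3 -m inch '1 0 -.95 0 0 0 0;1 0 -.95 0 0 0 0;1 0 -.95 0 0 0 0;1 0 -.95 0 0 0 0;1 0 -.95 0 0 0 0;1 0 0 0 0 0 0;1 0 0 0 0 0 0'
python3 - <<'E'
from station import camera
from m import *
for n in ("top","scene"):
    np.savez(f"{n}7.npz",**camera(n)); P=cloud(load(n,7))
    k=rect(P,.11,.14,.47,.68,-.3,.01); p=rect(P,.094,.106,.45,.7,-.11,0); l=rect(P,.094,.106,.45,.6,-.215,-.11); b=rect(P,.008,.016,.4,.6,-.35,0)
    print(n,"knob",k,"\n pivot",p,"\n lever",l,"\n base",b)
    c=load(n,7)
    if n=="top": cv2.imwrite("pics/t7.png",cv2.resize(c["img"][120:270,230:430],None,fx=4,fy=4))
E
```

```text
time_s: 44.45
ee_pos: [0.515, -0.2344, 0.2075]
eef_rot: [3.141, 0.001, 1.771]
force: [-1.4, -0.6, 0.5]
grip_width: 0.0863
grip_force: 0.0
time_s: 45.32
ee_pos: [0.3759, -0.2628, 0.2061]
eef_rot: [3.141, 0.001, 1.771]
force: [-0.3, -0.7, 0.5]
grip_width: 0.0942
grip_force: 0.0
top knob (50, array([ 519.1, -235.1,  130.4]), np.float64(131.8), [array([ 519.8, -236.1]), array([17.4, 17.9]), np.float64(26.3)]) 
 pivot (84, array([490. , -95.1,  99.5]), np.float64(99.4), [array([489.5, -94.6]), array([24.4, 27.2]), np.float64(0.9)]) 
 lever (263, array([ 504. , -161.6,   98.5]), np.float64(98.6), [array([ 504.1, -161.7]), array([ 17.6, 107.7]), np.float64(11.7)]) 
 base (729, array([ 498.9, -151.3,   11.4]), np.float64(11.2), [array([ 505.3, -167.5]), array([103.9, 213.5]), np.float64(12.0)])
scene knob (44, array([ 517.7, -235.9,  125. ]), np.float64(124.4), [array([ 520.1, -237.7]), array([18.2, 17.1]), np.float64(6.4)]) 
 pivot (44, array([487.5, -93.7, 100.8]), np.float64(100.6), [array([488.2, -95.4]), array([25.2, 22.6]), np.float64(42.6)]) 
 lever (102, array([ 501.8, -161.4,  100.3]), np.float64(100.6), [array([ 503.7, -163. ]), array([ 18.3, 106.5]), np.float64(11.6)]) 
 base (299, array([ 479.7, -109.3,   12.9]), np.float64(13.2), [array([ 505.1, -167.8]), array([104.5, 216. ]), np.float64(11.8)])
```

View pics/t7.png

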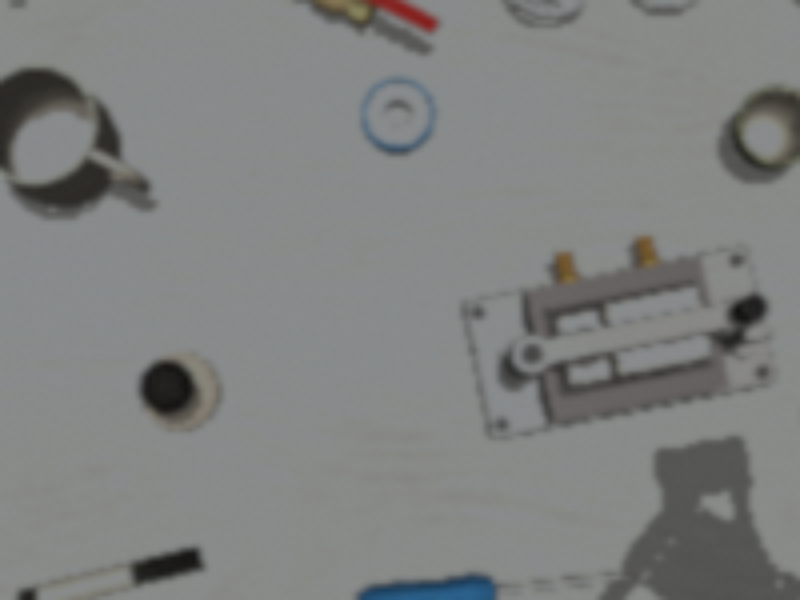

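The top view shows the lever lying along the pocket at 11.7°, matching the dock's 11.8°, so it is shut. The cartridge is under it, the bystanders haven't moved, and the gripper is clear.

```bash
python3 -c "
from station import ticket
print(ticket.hand_in())"
```

```text
the job is handed in; nothing more can be done
None
```

The cartridge is seated level in the dock with its cap at the pivot post and the lever is shut over it; I handed the job in at about 45 s but no verdict came back, and the first insertion jammed on the pocket edge and had to be redone.

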